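# Seat the tube rack in the shaker's fence corner and bolt it in

### The job

Get the shaker ready to run: push the rack of capped tubes across the shaker's platform until it sits square and flush against both fences of the corner, and then slide the keeper bolt fully shut across the rack's near end until its spring catch snaps in behind the bolt's striker pin. Keep the tubes upright, and leave the petri dish on the platform and the bottle and beaker beside the shaker where they are.

Things in the scene. Friction and masses are not known exactly. Their poses are not given: they have to be found in the camera images.
- shaker: fixed bench shaker; level platform 262 (x) x 284 (y) mm, top 80 mm above the bench. Origin on the bench; platform spans x -130 to 132, y -142 to 142 mm. x points away from the robot (yaw within 0.12), y left, z up. Two steel fences 30 mm high form a square corner, inner faces at y = 20 mm (side fence, x -124 to 126, slotted for the bolt at x -60 to -46) and x = 118 mm (back fence, y -80 to 26)
- fence_corner (a point): where the inner faces of the two fences meet on the platform's top, at the shaker's (118, 20, 80) mm; axes as the shaker's. The rack belongs right of the side fence (-y) and on the robot's side of the back fence (-x). The platform to the right and in front of this corner is open
- tube_rack: clear rack of red- and blue-capped tubes, loose on the platform, 60 (its x) x 160 (its y) mm, 48 mm high, 82 over the caps; 0.2 to 0.45 kg. Origin: middle of underside. Starts askew (to 0.22 rad), long side roughly along the shaker's x, 15 to 55 mm from home each way. Home: the shaker's (38, -10, 80) mm, either way round. Push it 30 to 42 mm above the platform; slides with 1 to 5 N, 10 N seats it
- gate (a joint): travel of the keeper bolt, m: 0 = drawn back left (starts at 0 to 0.006), grows as it slides to the shaker's -y; the catch snaps in at about 0.060; hard stop at 0.064. Friction about 4 N, up to 9 N past the catch; stays where left. Steel bar at the shaker's x -59 to -47 mm, 6 to 20 mm above the platform: passes 5 mm before the near end of a seated rack; a rack not home blocks it
- gate_grip (a point): middle of the bolt's upright black grip, 131 mm above the bench, at the shaker's x -53 mm, y 110 mm (drawn back) to 46 mm (shut). Plate 30 mm wide (x), 14 mm thick (y, the sliding direction), from 33 to 69 mm above the platform. Carriage and track below it reach 33 mm, the catch on its robot side 39 mm above the platform: push its left face higher than that
- gate_nose (a point): middle of the leading end face of the bolt's bar, 13 mm above the platform, 81.5 mm to the shaker's -y of the grip; drawn back it lies 8 mm behind the side fence's face, shut it stands 55 mm across the rack's near end
- catch (a joint): swing of the dark spring catch beside the bolt, rad: 0 = sprung in (rest), 0.1 to 0.25 while the bolt's striker pin rides past it, back at 0 behind the pin when the bolt is latched
- petri_dish: covered dish, 57 mm across, 15 mm high, loose on the platform left of the side fence; origin at the middle of its underside
- reagent_bottle: blue-capped bottle, 56 mm across, 106 mm high, on the bench right of the shaker; origin at the middle of its underside
- beaker: clear beaker, 71 mm across, 93 mm high, on the bench left of the shaker; origin at the middle of its underside

How it is judged (in metres and radians):
On the way, in this order (a step that is already met when the one before it is completed fails the run):
1. the rack sits square and flush against both fences, the bolt not yet across it (x of tube_rack in the frame of fence_corner above -0.083 m and y of tube_rack in the frame of fence_corner above -0.033 m and z of tube_rack in the frame of fence_corner below 0.004 m and angle between the y axis of tube_rack and the x axis of shaker, either way round below 0.03 rad and angle between tube_rack's own z axis and vertical below 0.05 rad and value of joint gate below 0.045 m), for 0.2 s.
2. the bolt is shut across the rack's near end and the catch has snapped in behind its pin (value of joint gate above 0.057 m and value of joint catch below 0.06 rad), for 0.2 s.
At the end, for the whole second after the job is handed in: The rack stands upright and at rest on the platform, within 3 mm of both fences and within 0.03 rad of square; the bolt is shut (over 57 mm of its travel) with the catch sprung back behind its pin (under 0.06 rad) (all of step 2 and x of tube_rack in the frame of fence_corner above -0.083 m and y of tube_rack in the frame of fence_corner above -0.033 m and z of tube_rack in the frame of fence_corner below 0.004 m and angle between the y axis of tube_rack and the x axis of shaker, either way round below 0.03 rad and angle between tube_rack's own z axis and vertical below 0.05 rad and linear speed of tube_rack below 0.01 m/s); the robot touches nothing.
It fails at once if the rack is tipped by more than 0.3 rad (angle between tube_rack's own z axis and vertical above 0.3 rad).
It fails at once if the petri dish is moved by more than 20 mm (distance of petri_dish from where it was at the start of the episode above 0.02 m).
It fails at once if the bottle is moved by more than 20 mm (distance of reagent_bottle from where it was at the start of the episode above 0.02 m).
It fails at once if the beaker is moved by more than 20 mm (distance of beaker from where it was at the start of the episode above 0.02 m).
It also fails if it takes over 48 s, if anything falls off the work surface, if the arm or the gripper's body presses on something with over 40 N, if the wrist force passes 120 N, or if a joint passes its speed limit or range.

### The arm

A 7-joint arm with a two-finger parallel gripper is mounted at the origin on a cart in front of the work surface, level with it; the furniture and walls round the work are solid. World frame = base frame: x ahead of the robot, y to its left, z up, the work surface at z = 0. Lengths are in mm, angles in rad, forces in N, time in s.
With the tool pointing down it reaches from about 350 to 900 mm from the base axis. Payload 8.1 kg.
Tool frame: the origin (TCP) lies midway between the tips of the shut fingers; the grasp point (between the pads) lies 19 mm behind it (grasp_offset is the distance from the TCP to the grasp point, in mm); z points along the fingers, y is the direction in which the jaws open and shut (so a half turn about z gives the same grasp; the last joint's range is limited). The gripper opens to 92 mm and grips with 3 to 60 N. Pads are 19 mm wide; open, the fingers measure 130 mm over their backs; the gripper's body (75 mm by 190 mm) begins 47 mm behind the grasp point.
Start: joints at [-1.203, 0.434, 0.025, 1.573, -0.012, 1.134, -0.075], TCP at [283.527, 557.004, 226.742] pointing down, gripper open.
Joint ranges: [-2.62, 2.62], [-0.44, 2.09], [-1.27, 1.32], [0.08, 2.57], [-1.32, 4.46], [0.12, 2], [-2.74, 2.74]. Speed limits (rad/s): [2.22, 2.22, 3.01, 3.01, 3.14, 3.14, 3.14].

### API

Orientations are given as a unit quaternion [x, y, z, w].
In Python, from plant import get_obs, snapshot, hand_in, grasp_offset gives the robot as it stands.
- The arm moves only by the tool move_arm, never from a script. Its arguments are lists of equal length, an entry for each row: "rotation": the turn, a rotation vector about the world's x, y, z in rad, a list of three; "dp": the shift along the world's x, y, z in m, a list of three; "gripper": the closure, from 0 (fully open) to 1 (shut). A call has 1 to 20 rows; each row is the pose to reach, as a shift and turn from the pose commanded when the call began; what a row does not reach only later rows make up. A row lasts 1/12 s, in which the tool goes at most 41.7 mm and 7.16 degrees, less where a joint would pass 70% of its speed; a pose out of reach is approached as far as the arm can. A call with a gripper value outside its range is refused whole. The fingers move at their own pace and stop on an object; "squeeze" is the grip in N (left out, the last holds). Time passes only in rows, so rows that repeat a pose let the fingers close. It gives the time, the measured TCP pose, the force and the opening at its end, in the units of the state.
- get_obs(): the state, without advancing time (a new reading comes with each control period).
- snapshot(name): name is "side" or "top" or "wrist"; returns a dict with "pixels" (420x560x3 uint8, red, green, blue), "mtx" (3x3 intrinsics, pixels), "D" ([k1, k2, p1, p2, k3] as OpenCV has them; the pictures are not rectified), "extrinsics" (4x4, takes a point from camera to world coordinates); the wrist camera has in their place "T_tool_cam" (4x4, takes a point from camera to tool coordinates, whose origin is the TCP and whose axes are the flange's). Camera axes: x right, y down, z forward; pixel columns grow to the right and rows downward; lengths in mm; the calibration is good to about 2 mm. A picture is of the moment at which its call begins: read the wrist's pose just before it. There is no depth.
- hand_in(): hands the job in, once; it reports no verdict.
The state is a dict: "time_s": time; "joint_pos": joint angles; "qvel": joint speeds; "joint_torque": joint torques, N m; "position": TCP position; "tool_rot": TCP orientation; "wrist_force": force on the tool from outside, world axes, zero at the start; "moment": the same for the moment, N m; "opening": finger opening in mm.
Only numpy, scipy, OpenCV 4.12 (cv2) and the standard library are available. Lean on these libraries where they do the work, as an engineer would, in place of code of your own. Each camera call takes 0.05 s, during which the arm holds its last target. There are 200 camera calls.

## Working session

There is one attempt and no reset: what is moved stays moved. The work goes in short steps, Python scripts to look and compute and a tool call to move; the robot and the scene stay as the last step left them, time stands still between calls to the robot, and variables do not carry over. Pictures are saved under pics/ and viewed, about 8 in all and at most 12, crops included, and the job is handed in when it is done.

Besides the shell and the picture viewer there is one more tool, called after ">>>" by a JSON object that holds its "op" and its "data". move_arm: Moves the arm, as the interface text tells. Its arguments: {"type":"object","properties":{"rotation":{"type":"array","items":{"type":"array","items":{"type":"number"}}},"dp":{"type":"array","items":{"type":"array","items":{"type":"number"}}},"gripper":{"type":"array","items":{"type":"number"}},"squeeze":{"type":"number"}},"required":["rotation","dp","gripper"]}

```bash
mkdir -p pics; cat > h.py <<'E'
import numpy as np, cv2
from plant import get_obs, snapshot
def save(n,f):
    s=snapshot(n); cv2.imwrite('pics/'+f+'.png',s['pixels'][:,:,::-1]); np.savez('pics/'+f,**s); return s
def ray(s,uv,z):
    uv=np.array(uv,float).reshape(-1,1,2)
    d=cv2.undistortPoints(uv,np.array(s['mtx']),np.array(s['D'])).reshape(-1,2)
    d=np.c_[d,np.ones(len(d))]; E=np.array(s['extrinsics']); w=d@E[:3,:3].T; o=E[:3,3]
    return o+w*((z-o[2])/w[:,2])[:,None]
def proj(s,P):
    E=np.linalg.inv(np.array(s['extrinsics']))
    return cv2.projectPoints(np.array(P,float).reshape(-1,1,3),cv2.Rodrigues(E[:3,:3])[0],E[:3,3],np.array(s['mtx']),np.array(s['D']))[0].reshape(-1,2)
E
python3 -c "
from h import *
o=get_obs();print(o)
for n in ('top','side'):
    s=save(n,n+'0');print(np.round(s['extrinsics'],3),s['mtx'])
"
```

```text
{'time_s': 0.0, 'joint_pos': array([-1.2026028 ,  0.43520031,  0.02495413,  1.57409203, -0.01159546,
        1.13398873, -0.07508773]), 'qvel': array([-0.00015947,  0.00052193, -0.00101072,  0.00021258,  0.00052736,
        0.00198515, -0.00096825]), 'joint_torque': array([ 3.50862337e-06, -6.67861247e+01,  9.84785557e-01, -3.14442444e+01,
       -6.05003536e-02,  4.31130175e-02,  2.07894050e-04]), 'position': array([283.30872494, 556.53279483, 225.96079835]), 'tool_rot': array([ 2.33247458e-01,  9.72417106e-01, -7.63457105e-04, -1.13097154e-04]), 'wrist_force': array([-0.60109273, -0.39038318, -0.02830565]), 'moment': array([-0.01134345,  0.02161448, -0.07500205]), 'opening': 92.04049544682526}
[[ 2.700000e-02 -9.990000e-01  3.800000e-02  4.757040e+02]
 [-9.990000e-01 -2.800000e-02 -1.800000e-02  3.795400e+01]
 [ 1.900000e-02 -3.700000e-02 -9.990000e-01  1.340579e+03]
 [ 0.000000e+00  0.000000e+00  0.000000e+00  1.000000e+00]] [[437.82858697   0.         282.85391421]
 [  0.         437.82858697 207.4488506 ]
 [  0.           0.           1.        ]]
[[ 6.040000e-01 -6.620000e-01  4.440000e-01 -1.918000e+01]
 [-7.970000e-01 -5.120000e-01  3.190000e-01 -3.802710e+02]
 [ 1.600000e-02 -5.470000e-01 -8.370000e-01  1.165656e+03]
 [ 0.000000e+00  0.000000e+00  0.000000e+00  1.000000e+00]] [[468.69595122   0.         283.07278305]
 [  0.         468.69595122 207.90862603]
 [  0.           0.           1.        ]]
```

View pics/top0.png

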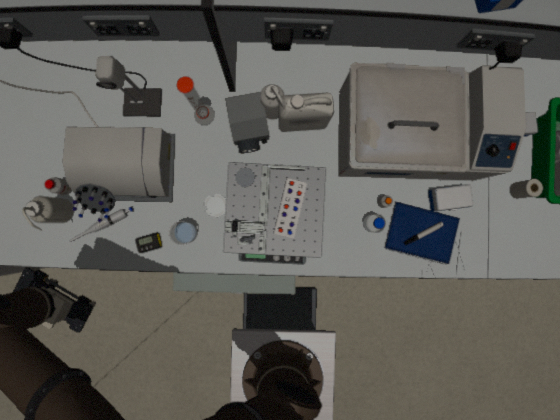

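View pics/side0.png

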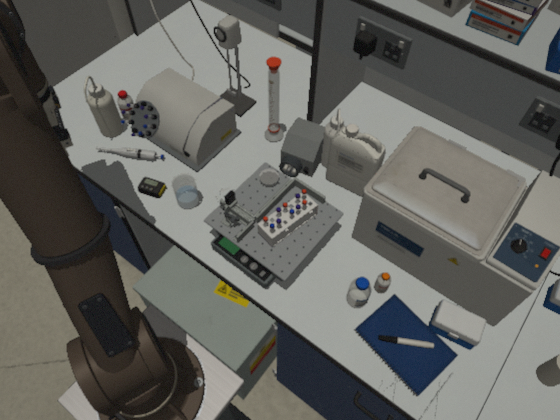

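The top view shows the shaker at about (225–326, 162–258), with the rack at (276–307, 178–240). The grip is near (236, 226), the dish near (245, 177), the beaker near (185, 231) and the bottle near (374, 222). I'll enlarge this area of both views.

```bash
python3 -c "
from h import *
a=cv2.imread('pics/top0.png')[155:265,215:335];b=cv2.imread('pics/side0.png')[160:290,195:350]
a=cv2.resize(a,None,fx=6,fy=6*.83,interpolation=2)
a=cv2.resize(cv2.imread('pics/top0.png')[157:263,218:332],None,fx=5.6,fy=5.6,interpolation=2)
b=cv2.resize(b,None,fx=4.6,fy=4.6,interpolation=2)
f=lambda x:cv2.convertScaleAbs(x,alpha=1.4)
cv2.imwrite('pics/ta.png',f(a));cv2.imwrite('pics/sb.png',f(b))
s=np.load('pics/top0.npz')
print(ray(s,[(228,163),(326,166),(322,257),(224,253)],80).round())
"
```

```text
[[ 648.  178.   80.]
 [ 647. -106.   80.]
 [ 384. -101.   80.]
 [ 388.  181.   80.]]
```

View pics/ta.png

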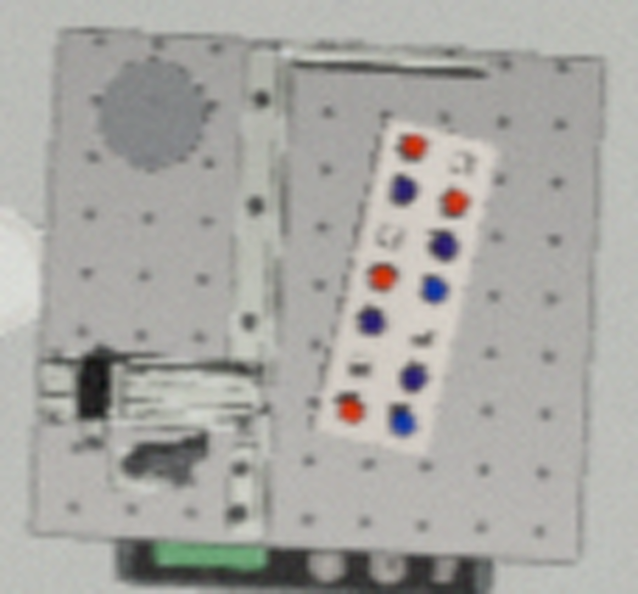

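View pics/sb.png

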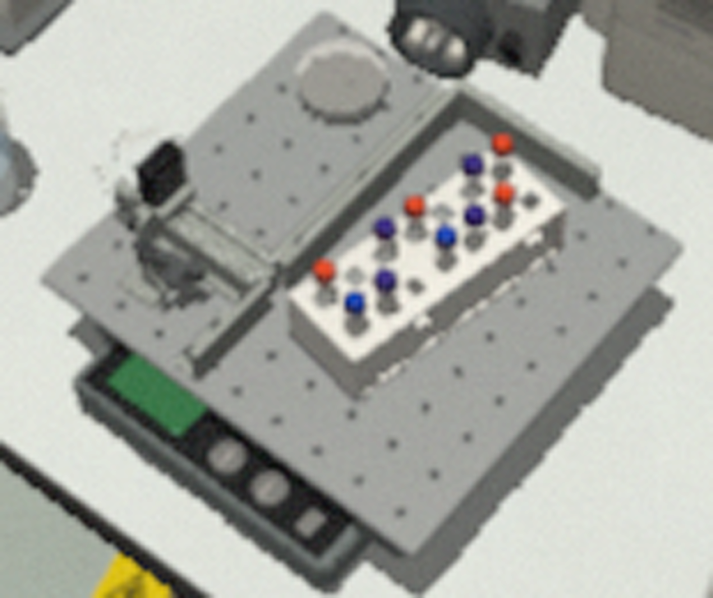

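The first crop shows the platform corners at (57,28), (605,58), (580,562) and (30,533). The rack's top corners are at (391,118), (498,145), (425,455) and (318,430). The black grip spans (80–108, 352–418). The rack is askew and lies to the right and short of the corner. I'll work out poses from these corners.

```bash
cat > m.py <<'E'
from h import *
s=dict(np.load('pics/top0.npz'))
c=lambda p:(np.array(p,float)+.5)/5.6-.5+[218,157]
P=ray(s,c([(57,28),(605,58),(580,562),(30,533)]),80)[:,:2]
L=np.array([(132,142),(132,-142),(-130,-142),(-130,142)],float)
A=P-P.mean(0);B=L-L.mean(0)
yaw=np.arctan2((B[:,0]*A[:,1]-B[:,1]*A[:,0]).sum(),(A*B).sum())
R=np.array([[np.cos(yaw),-np.sin(yaw)],[np.sin(yaw),np.cos(yaw)]])
t=P.mean(0)-R@L.mean(0)
print('yaw',yaw,'t',t,'res',(P-L@R.T-t).round(1).tolist())
toS=lambda p:(p-t)@R
r=toS(ray(s,c([(391,118),(498,145),(425,455),(318,430)]),128)[:,:2])
v=(r[0]+r[1]-r[2]-r[3])/2; print('rack',r.round(1).tolist(),r.mean(0),'yaw',np.arctan2(v[1],v[0]),np.linalg.norm(v))
print('grip',toS(ray(s,c([(94,385)]),149)[:,:2]))
print('dish',toS(ray(s,c([(154,112)]),95)[:,:2]))
w=lambda x,y:(R@[x,y]+t).round(1)
for q in [(38,-10),(118,20),(-53,110),(-53,46)]: print(q,w(*q))
E
python3 m.py
```

```text
yaw -0.02492066782330838 t [516.72583586  39.64023557] res [[-0.6, 0.2], [-0.8, 0.2], [0.5, 0.4], [0.9, -0.8]]
rack [[88.8, -31.5], [78.2, -85.3], [-77.2, -56.9], [-67.6, -3.5]] [  5.57226013 -44.29864767] yaw -0.17909087350442443 158.406751839592
grip [[-51.0046476  106.27498737]]
dish [[88.92986239 88.51315004]]
(38, -10) [554.5  28.7]
(118, 20) [635.2  56.7]
(-53, 110) [466.5 150.9]
(-53, 46) [464.9  86.9]
```

>>> {"op": "move_arm", "data": {"rotation": [[0,0,-0.06],[0,0,-0.12],[0,0,-0.18],[0,0,-0.24],[0,0,-0.3],[0,0,-0.36],[0,0,-0.42],[0,0,-0.48],[0,0,-0.55],[0,0,-0.62],[0,0,-0.69],[0,0,-0.76],[0,0,-0.83],[0,0,-0.9],[0,0,-0.97],[0,0,-1.04],[0,0,-1.1],[0,0,-1.126],[0,0,-1.126],[0,0,-1.126]], "dp": [[0.013,-0.036,0],[0.026,-0.072,0],[0.039,-0.108,0],[0.052,-0.144,0],[0.065,-0.18,0],[0.078,-0.216,0],[0.091,-0.252,0],[0.104,-0.288,0],[0.117,-0.324,0],[0.13,-0.36,0],[0.143,-0.396,0],[0.157,-0.432,0],[0.17,-0.468,0],[0.183,-0.504,0],[0.196,-0.54,0],[0.209,-0.576,0],[0.222,-0.612,0],[0.235,-0.647,0],[0.235,-0.647,0],[0.235,-0.647,0]], "gripper": [0,0,0,0,0,0,0,0,0,0,0,0,0,0,0,0,0,0,0,0]}}

```text
time_s: 1.77
position: [518.4, -92.6, 226.4]
tool_rot: [0.718, 0.696, -0.001, 0.0]
wrist_force: [-0.8, 0.2, 0.2]
opening: 91.9
```

>>> {"op": "move_arm", "data": {"rotation": [[0,0,0],[0,0,0],[0,0,0],[0,0,0],[0,0,0],[0,0,0],[0,0,0],[0,0,0],[0,0,0],[0,0,0],[0,0,0],[0,0,0],[0,0,0],[0,0,0],[0,0,0],[0,0,0],[0,0,0],[0,0,0],[0,0,0],[0,0,0]], "dp": [[0,0,-0.035],[0,0,-0.07],[0,0,-0.1],[0,0,-0.11],[0,0,-0.11],[0,0.01,-0.11],[0,0.02,-0.11],[0,0.025,-0.11],[0.001,0.03,-0.11],[0.001,0.034,-0.11],[0.001,0.038,-0.11],[0.001,0.042,-0.11],[0.001,0.046,-0.11],[0.001,0.05,-0.11],[0.001,0.054,-0.11],[0.001,0.058,-0.11],[0.002,0.062,-0.11],[0.002,0.066,-0.11],[0.002,0.07,-0.11],[0.002,0.07,-0.11]], "gripper": [0,0,0,0,0,0,0,0,0,0,0,0,0,0,0,0,0,0,0,0]}}

```text
time_s: 3.43
position: [520.5, -18.9, 116.6]
tool_rot: [0.716, 0.698, 0.0, -0.0]
wrist_force: [-0.7, 0.4, -0.1]
opening: 91.6
```

```bash
python3 -c "
from h import *
s=save('side','side1');o=get_obs();print(o['position'],o['wrist_force'],o['opening'])
cv2.imwrite('pics/s1.png',cv2.convertScaleAbs(cv2.resize(cv2.imread('pics/side1.png')[150:290,185:365],None,fx=4.2,fy=4.2,interpolation=2),alpha=1.4))"
```

```text
[520.44217353 -19.17638373 116.61694049] [-0.04681934  0.52005825  0.29921787] 92.00298536550636
```

View pics/s1.png

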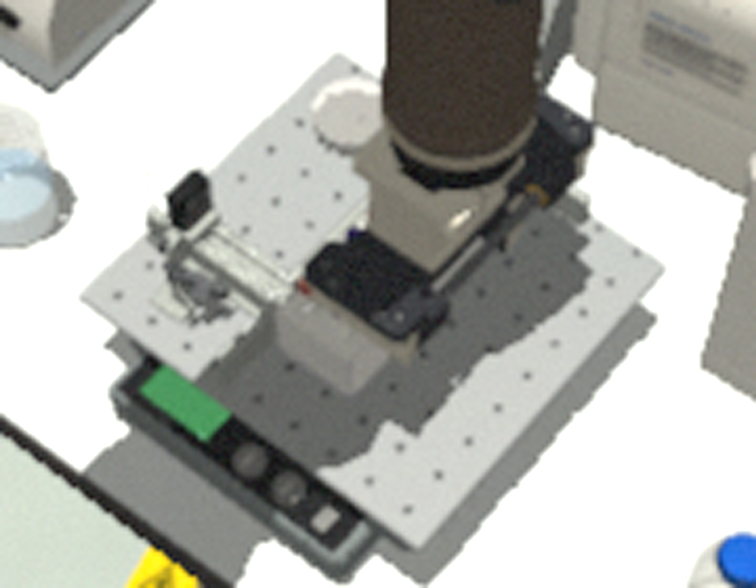

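The rack now looks nearly square, with both fingers on its right side and its near end at about (330, 345) in the crop. I'll push on to the side fence in small steps.

>>> {"op": "move_arm", "data": {"rotation": [[0,0,0],[0,0,0],[0,0,0],[0,0,0],[0,0,0]], "dp": [[0,0.002,0],[0,0.004,0],[0,0.006,0],[0,0.008,0],[0,0.008,0]], "gripper": [0,0,0,0,0]}}

```text
time_s: 3.9
position: [520.4, -13.0, 116.8]
tool_rot: [0.717, 0.698, -0.0, 0.0]
wrist_force: [-0.2, -4.8, 0.9]
opening: 91.7
```

>>> {"op": "move_arm", "data": {"rotation": [[0,0,0],[0,0,0]], "dp": [[0,0.002,0],[0,0.002,0]], "gripper": [0,0]}}

```text
time_s: 4.07
position: [520.4, -12.8, 117.0]
tool_rot: [0.717, 0.697, -0.001, 0.001]
wrist_force: [-1.5, -9.5, 2.2]
opening: 91.5
```

>>> {"op": "move_arm", "data": {"rotation": [[0,0,0],[0,0,0]], "dp": [[0,0.002,0],[0,0.002,0]], "gripper": [0,0]}}

```text
time_s: 4.23
position: [520.5, -12.5, 117.2]
tool_rot: [0.717, 0.697, -0.002, 0.002]
wrist_force: [-1.7, -16.3, 3.5]
opening: 91.6
```

>>> {"op": "move_arm", "data": {"rotation": [[0,0,0],[0,0,0],[0,0,0],[0,0,0],[0,0,0],[0,0,0],[0,0,0],[0,0,0],[0,0,0],[0,0,0],[0,0,0],[0,0,0],[0,0,0],[0,0,0],[0,0,0],[0,0,0],[0,0,0],[0,0,0],[0,0,0],[0,0,0]], "dp": [[0,-0.015,0],[0,-0.03,0],[0,-0.03,0.03],[0,-0.03,0.06],[0,-0.03,0.09],[-0.03,-0.01,0.1],[-0.06,0.01,0.1],[-0.09,0.03,0.1],[-0.119,0.04,0.1],[-0.119,0.04,0.1],[-0.119,0.04,0.1],[-0.119,0.04,0.1],[-0.119,0.04,0.1],[-0.119,0.04,0.1],[-0.119,0.04,0.08],[-0.119,0.04,0.05],[-0.119,0.04,0.02],[-0.119,0.04,0],[-0.119,0.04,0],[-0.119,0.04,0]], "gripper": [0,0,0,0.5,1,1,1,1,1,1,1,1,1,1,1,1,1,1,1,1]}}

```text
time_s: 5.9
position: [401.4, 31.2, 116.3]
tool_rot: [0.717, 0.697, -0.001, -0.0]
wrist_force: [0.1, -0.2, 0.4]
opening: 0.4
```

```bash
python3 -c "
from h import *
s=save('top','top2');o=get_obs();print(o['position'],o['wrist_force'],o['opening'])
cv2.imwrite('pics/t2.png',cv2.convertScaleAbs(cv2.resize(cv2.imread('pics/top2.png')[157:263,218:332],None,fx=5.6,fy=5.6,interpolation=2),alpha=1.4))"
```

```text
[402.16282373  31.52045045 117.19003168] [-0.51795466 -0.92212295  0.0863736 ] 0.1976272228433904
```

View pics/t2.png

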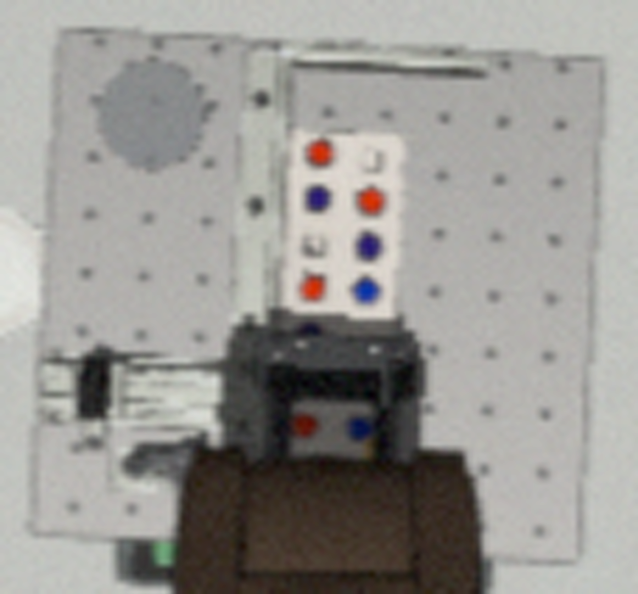

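The rack now stands along the side fence, with its far edge at crop row 132 and about 36 mm left to the back fence. Next I push it along x.

>>> {"op": "move_arm", "data": {"rotation": [[0,0,0],[0,0,0],[0,0,0],[0,0,0],[0,0,0],[0,0,0],[0,0,0],[0,0,0],[0,0,0],[0,0,0],[0,0,0],[0,0,0],[0,0,0],[0,0,0],[0,0,0]], "dp": [[0.005,0,0],[0.01,0,0],[0.014,0,0],[0.018,0,0],[0.021,0,0],[0.024,-0.001,0],[0.027,-0.001,0],[0.03,-0.001,0],[0.033,-0.001,0],[0.036,-0.001,0],[0.039,-0.001,0],[0.042,-0.001,0],[0.045,-0.001,0],[0.047,-0.001,0],[0.047,-0.001,0]], "gripper": [1,1,1,1,1,1,1,1,1,1,1,1,1,1,1]}}

```text
time_s: 7.2
position: [448.2, 30.9, 116.8]
tool_rot: [0.716, 0.698, -0.0, -0.0]
wrist_force: [-3.5, 0.6, 6.4]
opening: 0.5
```

>>> {"op": "move_arm", "data": {"rotation": [[0,0,0],[0,0,0],[0,0,0]], "dp": [[0.002,0,0],[0.004,0,0],[0.004,0,0]], "gripper": [1,1,1]}}

```text
time_s: 7.45
position: [452.1, 31.0, 116.8]
tool_rot: [0.716, 0.698, -0.0, -0.001]
wrist_force: [-4.0, 0.5, 6.3]
opening: 0.5
```

>>> {"op": "move_arm", "data": {"rotation": [[0,0,0],[0,0,0],[0,0,0]], "dp": [[0.002,0,0],[0.004,0,0],[0.004,0,0]], "gripper": [1,1,1]}}

```text
time_s: 7.7
position: [456.1, 30.9, 116.8]
tool_rot: [0.716, 0.698, -0.0, -0.001]
wrist_force: [-3.5, 0.7, 6.0]
opening: 0.6
```

>>> {"op": "move_arm", "data": {"rotation": [[0,0,0],[0,0,0],[0,0,0]], "dp": [[0.002,0,0],[0.003,0,0],[0.003,0,0]], "gripper": [1,1,1]}}

```text
time_s: 7.95
position: [458.9, 30.9, 116.8]
tool_rot: [0.716, 0.698, -0.0, -0.001]
wrist_force: [-4.2, 0.3, 6.8]
opening: 0.7
```

```bash
python3 -c "
from h import *
s=save('side','side3');save('top','top3');o=get_obs();print(o['position'],o['wrist_force'],o['moment'])
f=lambda x:cv2.convertScaleAbs(cv2.resize(x,None,fx=4,fy=4,interpolation=2),alpha=1.4)
a=f(cv2.imread('pics/side3.png')[160:285,200:300]);b=f(cv2.imread('pics/top3.png')[157:282,225:325])
cv2.imwrite('pics/s3.png',np.hstack([a,b]))"
```

```text
[458.90371069  30.93820524 116.80573377] [-5.14014595 -0.65228923  6.85659512] [-0.06978742  0.80956538  0.02749985]
```

View pics/s3.png

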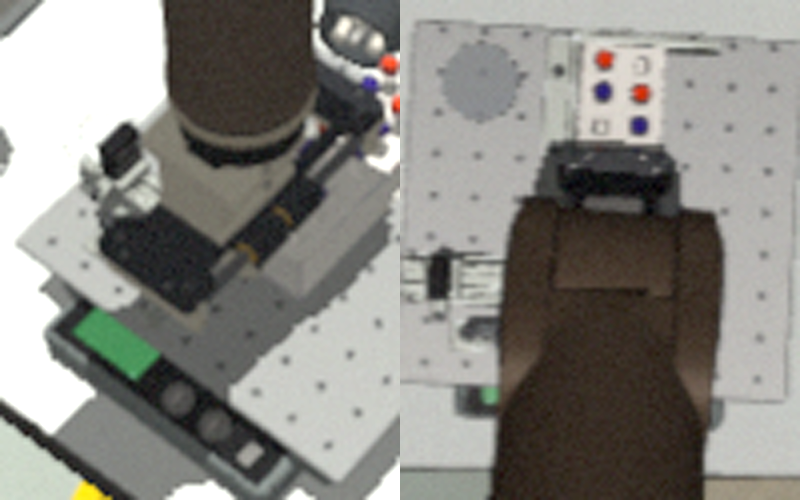

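```bash
python3 - <<'E'
from m import *
s3=dict(np.load('pics/top3.npz')); c3=lambda p:(np.array(p,float)+.5)/4-.5+[225,157]
g=cv2.imread('pics/top3.png').astype(int)
r=g[150:195,371//1-0 if 0 else 380] if 0 else None
for z in (128,):
    print('far edge',toS(ray(s3,c3([(187+400-400,43),(263,48)]),z)[:,:2]).round(1))
print('col', [ (y,int(g[y,272].sum()),int(g[y,285].sum())) for y in range(163,176)])
# caps, top z 162
for n,ss,f in (('0',s,'top0'),('3',s3,'top3')):
    h=cv2.cvtColor(cv2.imread(f'pics/{f}.png'),cv2.COLOR_BGR2HSV)
    k=((h[...,1]>120)&(h[...,2]>60)).astype(np.uint8);k[:160]=0;k[250:]=0;k[:,:262]=0;k[:,330:]=0
    N,_,st,ce=cv2.connectedComponentsWithStats(k)
    print(n,[(int(a[4]),toS(ray(ss,[q],162)[:,:2])[0].round(1).tolist()) for a,q in zip(st[1:],ce[1:]) if a[4]>3])
E
```

```text
yaw -0.02492066782330838 t [516.72583586  39.64023557] res [[-0.6, 0.2], [-0.8, 0.2], [0.5, 0.4], [0.9, -0.8]]
rack [[88.8, -31.5], [78.2, -85.3], [-77.2, -56.9], [-67.6, -3.5]] [  5.57226013 -44.29864767] yaw -0.17909087350442443 158.406751839592
grip [[-51.0046476  106.27498737]]
dish [[88.92986239 88.51315004]]
(38, -10) [554.5  28.7]
(118, 20) [635.2  56.7]
(-53, 110) [466.5 150.9]
(-53, 46) [464.9  86.9]
far edge [[115.1  14.5]
 [114.5 -38.5]]
col [(163, 414, 412), (164, 384, 415), (165, 357, 353), (166, 410, 393), (167, 436, 404), (168, 447, 317), (169, 451, 444), (170, 449, 445), (171, 451, 344), (172, 452, 440), (173, 450, 446), (174, 453, 441), (175, 453, 396)]
0 [(12, [72.6, -42.4]), (8, [51.8, -39.1]), (12, [46.4, -63.4]), (8, [24.8, -59.7]), (11, [7.9, -30.4]), (10, [3.7, -55.4]), (9, [-13.4, -26.6]), (6, [-39.3, -48.1]), (12, [-56.1, -18.3]), (10, [-60.7, -44.1])]
3 [(13, [100.4, 2.0]), (8, [79.4, 2.2]), (11, [79.2, -24.0]), (6, [56.7, -24.3])]
```

The far edge is at about x = 115 and belongs at 118, so a few millimetres remain.

>>> {"op": "move_arm", "data": {"rotation": [[0,0,0],[0,0,0],[0,0,0]], "dp": [[0.002,0,0],[0.003,0,0],[0.003,0,0]], "gripper": [1,1,1]}}

```text
time_s: 8.3
position: [460.6, 30.9, 116.7]
tool_rot: [0.716, 0.698, -0.001, -0.002]
wrist_force: [-9.3, -0.4, 13.3]
opening: 0.5
```

>>> {"op": "move_arm", "data": {"rotation": [[0,0,0],[0,0,0]], "dp": [[0.002,0,0],[0.002,0,0]], "gripper": [1,1]}}

```text
time_s: 8.47
position: [460.7, 30.9, 116.6]
tool_rot: [0.716, 0.698, -0.002, -0.003]
wrist_force: [-16.5, -0.0, 21.4]
opening: 0.1
```

>>> {"op": "move_arm", "data": {"rotation": [[0,0,0],[0,0,0]], "dp": [[0.002,0,0],[0.002,0,0]], "gripper": [1,1]}}

```text
time_s: 8.63
position: [460.8, 30.9, 116.5]
tool_rot: [0.716, 0.698, -0.004, -0.004]
wrist_force: [-23.8, 0.9, 31.3]
opening: 0.1
```

>>> {"op": "move_arm", "data": {"rotation": [[0,0,0],[0,0,0],[0,0,0],[0,0,0],[0,0,0],[0,0,0],[0,0,0],[0,0,0],[0,0,0],[0,0,0],[0,0,0],[0,0,0],[0,0,0],[0,0,0],[0,0,0],[0,0,0],[0,0,0]], "dp": [[-0.015,0,0],[-0.03,0,0],[-0.03,0,0.03],[-0.03,0,0.065],[-0.03,0,0.1],[0,-0.03,0.1],[0.025,-0.06,0.1],[0.055,-0.09,0.1],[0.086,-0.105,0.1],[0.086,-0.105,0.1],[0.086,-0.105,0.1],[0.086,-0.105,0.1],[0.086,-0.105,0.07],[0.086,-0.105,0.035],[0.086,-0.105,0],[0.086,-0.105,0],[0.086,-0.105,0]], "gripper": [1,1,1,1,0.5,0,0,0,0,0,0,0,0,0,0,0,0]}}

```text
time_s: 10.05
position: [550.8, -73.1, 116.3]
tool_rot: [0.716, 0.698, -0.001, -0.001]
wrist_force: [-0.3, 0.1, 0.5]
opening: 82.6
```

>>> {"op": "move_arm", "data": {"rotation": [[0,0,0],[0,0,0],[0,0,0],[0,0,0],[0,0,0],[0,0,0],[0,0,0],[0,0,0],[0,0,0],[0,0,0],[0,0,0],[0,0,0]], "dp": [[0,0.01,0],[0,0.02,0],[0,0.03,0],[0,0.04,0],[0,0.048,0],[0,0.052,0],[0,0.056,0],[0,0.058,0],[0,0.06,0],[0,0.062,0],[0,0.063,0],[0,0.063,0]], "gripper": [0,0,0,0,0,0,0,0,0,0,0,0]}}

```text
time_s: 11.05
position: [552.6, -13.8, 116.9]
tool_rot: [0.717, 0.697, -0.001, 0.001]
wrist_force: [-0.5, -6.1, 1.4]
opening: 92.1
```

>>> {"op": "move_arm", "data": {"rotation": [[0,0,0],[0,0,0],[0,0,0]], "dp": [[0,0.002,0],[0,0.003,0],[0,0.003,0]], "gripper": [0,0,0]}}

```text
time_s: 11.3
position: [552.6, -13.5, 117.2]
tool_rot: [0.718, 0.696, -0.002, 0.002]
wrist_force: [-1.0, -14.9, 3.2]
opening: 91.6
```

>>> {"op": "move_arm", "data": {"rotation": [[0,0,0],[0,0,0],[0,0,0],[0,0,0],[0,0,0],[0,0,0],[0,0,0],[0,0,0],[0,0,0],[0,0,0],[0,0,0],[0,0,0],[0,0,0],[0,0,0]], "dp": [[0,-0.015,0],[0,-0.03,0],[0,-0.03,0.03],[0,-0.03,0.065],[0,-0.03,0.1],[-0.02,0.01,0.1],[-0.035,0.05,0.1],[-0.05,0.09,0.1],[-0.065,0.13,0.1],[-0.08,0.17,0.1],[-0.086,0.2,0.1],[-0.086,0.2,0.1],[-0.086,0.2,0.1],[-0.086,0.2,0.1]], "gripper": [0,0,0,0.5,1,1,1,1,1,1,1,1,1,1]}}

```text
time_s: 12.47
position: [466.7, 191.2, 216.7]
tool_rot: [0.716, 0.698, -0.0, 0.0]
wrist_force: [1.3, -0.5, -0.2]
opening: 23.0
```

```bash
python3 - <<'E'
from h import *
s=save('top','top4');save('side','side4');o=get_obs();print(o['position'],o['opening'])
f=lambda x:cv2.convertScaleAbs(cv2.resize(x,None,fx=4,fy=4,interpolation=2),alpha=1.4)
a=f(cv2.imread('pics/side4.png')[155:280,210:310]);b=f(cv2.imread('pics/top4.png')[157:282,225:325])
cv2.imwrite('pics/s4.png',np.hstack([a,b]))
E
```

```text
[467.10222643 190.23260154 216.79218847] 15.266577960191153
```

View pics/s4.png

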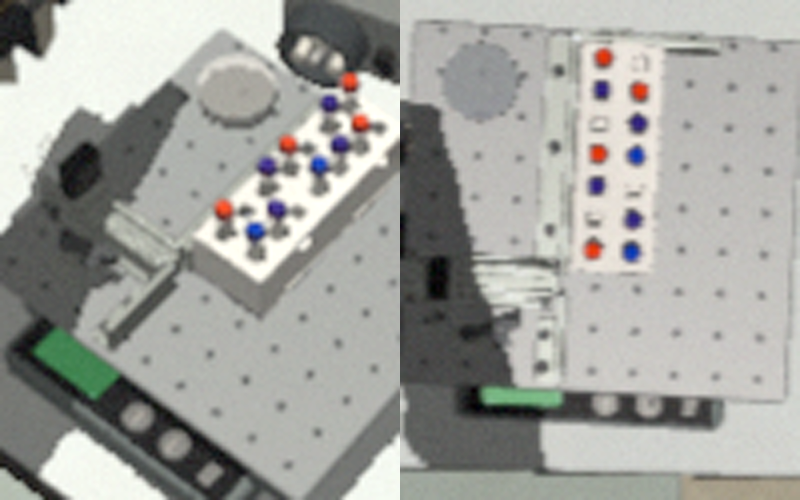

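The rack sits in the corner. The grip is unobstructed at about (437, 277) in the right-hand half. I'll check the numbers and lower the closed fingers to the left of the grip.

```bash
python3 - <<'E' | tail -3
from m import *
s4=dict(np.load('pics/top4.npz')); c4=lambda p:(np.array(p,float)+.5)/4-.5+[225,157]
h=cv2.cvtColor(cv2.imread('pics/top4.png'),cv2.COLOR_BGR2HSV)
k=((h[...,1]>120)&(h[...,2]>60)).astype(np.uint8);k[:160]=0;k[230:]=0;k[:,:262]=0;k[:,330:]=0
N,_,st,ce=cv2.connectedComponentsWithStats(k)
print([toS(ray(s4,[q],162)[:,:2])[0].round(1).tolist() for a,q in zip(st[1:],ce[1:]) if a[4]>3])
print('corners',toS(ray(s4,c4([(183,40),(263,46),(255,271),(173,266)]),128)[:,:2]).round(1).tolist())
print('grip',toS(ray(s4,c4([(37,277)]),149)[:,:2]))
E
```

```text
[[102.3, 2.4], [80.5, 2.6], [80.0, -22.8], [58.6, -22.8], [36.8, 2.5], [36.5, -23.0], [14.7, 2.6], [-6.3, -23.5], [-29.1, 3.1], [-28.4, -23.3]]
corners [[117.0, 17.4], [115.9, -38.4], [-40.7, -40.9], [-40.2, 16.0]]
grip [[-52.52971246 107.55273064]]
```

>>> {"op": "move_arm", "data": {"rotation": [[0,0,0],[0,0,0],[0,0,0],[0,0,0],[0,0,0]], "dp": [[0,0,-0.03],[0,0,-0.06],[0,0,-0.08],[0,0,-0.09],[0,0,-0.09]], "gripper": [1,1,1,1,1]}}

```text
time_s: 12.98
position: [465.8, 190.1, 125.0]
tool_rot: [0.717, 0.697, -0.002, -0.0]
wrist_force: [0.2, 0.0, 0.3]
opening: 0.3
```

>>> {"op": "move_arm", "data": {"rotation": [[0,0,0],[0,0,0],[0,0,0],[0,0,0],[0,0,0],[0,0,0],[0,0,0],[0,0,0],[0,0,0],[0,0,0],[0,0,0],[0,0,0],[0,0,0],[0,0,0],[0,0,0],[0,0,0]], "dp": [[0,-0.008,0],[0,-0.014,0],[0,-0.018,0],[0,-0.022,0],[0,-0.026,0],[0,-0.031,0],[-0.001,-0.036,0],[-0.001,-0.041,0],[-0.001,-0.046,0],[-0.001,-0.051,0],[-0.001,-0.056,0],[-0.001,-0.061,0],[-0.002,-0.066,0],[-0.002,-0.071,0],[-0.002,-0.076,0],[-0.002,-0.076,0]], "gripper": [1,1,1,1,1,1,1,1,1,1,1,1,1,1,1,1]}}

```text
time_s: 14.32
position: [465.1, 115.4, 127.0]
tool_rot: [0.716, 0.698, 0.001, 0.0]
wrist_force: [3.1, 4.0, 1.1]
opening: 0.6
```

>>> {"op": "move_arm", "data": {"rotation": [[0,0,0],[0,0,0],[0,0,0]], "dp": [[0,-0.002,0],[0,-0.004,0],[0,-0.004,0]], "gripper": [1,1,1]}}

```text
time_s: 14.57
position: [465.0, 112.0, 126.9]
tool_rot: [0.716, 0.698, 0.001, 0.0]
wrist_force: [1.7, 4.0, 3.0]
opening: -0.0
```

>>> {"op": "move_arm", "data": {"rotation": [[0,0,0],[0,0,0],[0,0,0]], "dp": [[0,-0.002,0],[0,-0.003,0],[0,-0.003,0]], "gripper": [1,1,1]}}

```text
time_s: 14.82
position: [464.8, 108.8, 126.9]
tool_rot: [0.716, 0.698, 0.0, 0.0]
wrist_force: [1.6, 4.9, 2.1]
opening: 0.3
```

>>> {"op": "move_arm", "data": {"rotation": [[0,0,0],[0,0,0],[0,0,0]], "dp": [[0,-0.002,0],[0,-0.003,0],[0,-0.003,0]], "gripper": [1,1,1]}}

```text
time_s: 15.07
position: [464.4, 105.5, 126.7]
tool_rot: [0.716, 0.698, -0.0, 0.0]
wrist_force: [1.0, 2.0, 0.8]
opening: 0.5
```

>>> {"op": "move_arm", "data": {"rotation": [[0,0,0],[0,0,0],[0,0,0]], "dp": [[0,-0.002,0],[0,-0.003,0],[0,-0.003,0]], "gripper": [1,1,1]}}

```text
time_s: 15.32
position: [464.3, 103.2, 126.6]
tool_rot: [0.716, 0.698, 0.0, -0.0]
wrist_force: [0.5, 4.5, 2.1]
opening: 0.5
```

>>> {"op": "move_arm", "data": {"rotation": [[0,0,0],[0,0,0],[0,0,0]], "dp": [[0,-0.002,0],[0,-0.003,0],[0,-0.003,0]], "gripper": [1,1,1]}}

```text
time_s: 15.57
position: [464.3, 102.9, 126.7]
tool_rot: [0.715, 0.699, 0.001, -0.001]
wrist_force: [0.2, 14.9, -0.0]
opening: 0.4
```

The hard stop came at y ≈ 103, as predicted, after a force dip that looks like the catch snapping in. I'll retreat and check.

>>> {"op": "move_arm", "data": {"rotation": [[0,0,0],[0,0,0],[0,0,0],[0,0,0],[0,0,0],[0,0,0],[0,0,0],[0,0,0],[0,0,0],[0,0,0],[0,0,0]], "dp": [[0,0.01,0],[0,0.03,0],[0,0.04,0.03],[0,0.05,0.07],[0,0.08,0.1],[0,0.12,0.12],[0,0.16,0.12],[0,0.2,0.12],[0,0.22,0.12],[0,0.22,0.12],[0,0.22,0.12]], "gripper": [1,1,1,1,1,1,1,1,1,1,1]}}

```text
time_s: 16.48
position: [463.8, 319.9, 245.7]
tool_rot: [0.716, 0.698, -0.001, 0.001]
wrist_force: [0.4, -0.4, -0.8]
opening: 0.3
```

```bash
python3 - <<'E'
from h import *
s=save('top','top5');save('side','side5');o=get_obs();print(o['position'],o['wrist_force'])
f=lambda x:cv2.convertScaleAbs(cv2.resize(x,None,fx=4,fy=4,interpolation=2),alpha=1.6)
a=f(cv2.imread('pics/side5.png')[155:280,210:310]);b=f(cv2.imread('pics/top5.png')[157:282,225:325])
cv2.imwrite('pics/s5.png',np.hstack([a,b]))
E
```

```text
[464.66146045 317.84598064 246.21147135] [-0.48106211 -0.67258437 -0.86701806]
```

View pics/s5.png

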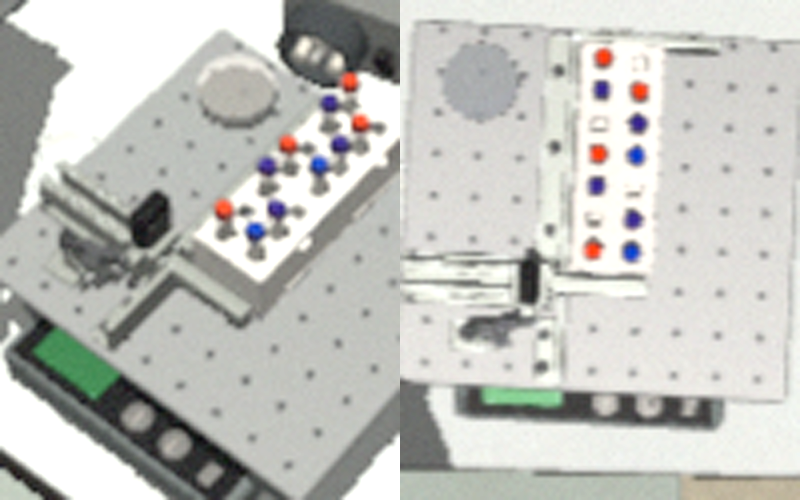

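The bolt lies across the rack's near end (right half: nose at about (647, 287), grip at (529, 280)), and the rack hasn't moved. Last, I check the grip position and the catch's image against the first picture, then hand in.

```bash
python3 - <<'E' | tail -3
from m import *
s5=dict(np.load('pics/top5.npz'));c4=lambda p:(np.array(p,float)+.5)/4-.5+[225,157]
print('grip,nose',toS(ray(s5,c4([(129,280)]),149)[:,:2]),toS(ray(s5,c4([(247,286)]),100)[:,:2]))
cs=[]
for f in('top0','top5'):
    g=cv2.imread(f'pics/{f}.png',0)[234:246,236:258]; k=g<75; y,x=np.nonzero(k); cs.append((len(x),x.mean().round(2),y.mean().round(2),np.polyfit(x,y,1)[0].round(3)))
print('catch before/after',cs)
from plant import hand_in
print(hand_in())
E
```

```text
catch before/after [(73, np.float64(11.37), np.float64(4.11), np.float64(-0.16)), (54, np.float64(11.48), np.float64(3.52), np.float64(-0.175))]
the job is handed in; nothing more can be done
None
```

I pushed the rack home against both fences and slid the bolt shut to its hard stop. I then moved the arm clear and handed the job in at about 16.6 s; the hand-in gives no verdict.

- **Rack:** I pressed it against the side fence at about 15 N, the back fence at about 24 N, then the side fence again at about 15 N. Before the bolt was shut, the top view put its far edge at x 116–117 mm (118 is flush). Its left edge was at y 16–17 mm (20 is flush). The cap rows were within about 0.005 rad of square. The 2–4 mm shortfall is probably calibration error, because both pushes ended in firm contact. The last picture shows the rack unmoved and the tubes upright.
- **Bolt:** the force dipped to 2 N near the expected catch point, then rose to 15 N at y ≈ 103 mm, where I had predicted the hard stop. The last picture shows the bar across the rack's near end.
- **Catch:** I couldn't measure it directly. Its slope in the image is close to the rest position (-0.175 now, -0.160 at the start). Its mask shrank from 73 to 54 pixels, possibly from lighting, so this only weakly supports that it snapped in.
- **Unread check:** the final numeric grip and nose position was cut off from my output, so the bolt's travel rests on the hard stop and the picture.
- **Other items:** the petri dish is where it was in the last picture. The arm passed well above the beaker and never went near the bottle, but I didn't measure either again.

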